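# Clip the lid that fits onto the grain jar

## Task

The open grain jar with the three wire clips needs its lid. Of the three wooden knob lids on the counter, put the one that fits on the jar and press it down until it sits flat on the rim with all the clips snapped over its edge; leave the other two lids lying on the counter and the jar standing.

Things in the scene. Friction and masses are not known exactly. Their poses are not given: they have to be found in the camera images.
- jar_mouth (a point): Centre of the open glass jar's mouth, at rim height (132 mm). Jar loose, 112 mm wide, mouth 97 mm, about 0.85 kg; z up. Three sprung wire clips round it reach 24 mm above the rim, flared outwards. A fitting lid set on the mouth centres itself from 5 mm off and rests on the clips 8 to 14 mm above home; a push of 6 to 20 N straight down on its knob snaps the clips over its edge.
- lid_small_knob (a point): Middle of the knob of the smallest lid, half-way up. Loose round wooden disc, 92 mm across, 8 mm thick, with an upright knob (28 mm wide, 44 mm tall) and a smooth tapered plug 19 mm deep below; 0.1 kg. Plug 53 to 72 mm wide: drops into the jar. On the counter its disc top is 27 mm, this point 49 mm, knob top 71 mm high. z up; yaw of no account.
- lid_middle_knob (a point): Middle of the knob of the middle-sized lid, half-way up. Loose round wooden disc, 114 mm across, 8 mm thick, with an upright knob (28 mm wide, 44 mm tall) and a smooth tapered plug 19 mm deep below; 0.1 kg. Plug 75 to 94 mm wide: fits the jar; home, this point is 30 mm above the jar_mouth point. On the counter its disc top is 27 mm, this point 49 mm, knob top 71 mm high. z up; yaw of no account.
- lid_large_knob (a point): Middle of the knob of the largest lid, half-way up. Loose round wooden disc, 136 mm across, 8 mm thick, with an upright knob (28 mm wide, 44 mm tall) and a smooth tapered plug 19 mm deep below; 0.1 kg. Plug 95 to 114 mm wide: too big for the jar. On the counter its disc top is 27 mm, this point 49 mm, knob top 71 mm high. z up; yaw of no account.
Things that resemble listed ones, but are neither listed nor needed, are in the scene too. What is shaped like the part that bears lid_middle_knob but turquoise is not meant.

How it is judged:
At the end, for the whole second after the job is handed in: The middle-sized lid lies home on the jar: its knob point is 26 to 35 mm above the jar's mouth point and within 10 mm of the jar's axis, lid tilted less than 6 degrees; the jar stands upright on the counter (within 6 degrees); the other two lids lie on the counter (knob points below 65 mm) (z of lid_middle_knob in the frame of jar_mouth between 0.026 and 0.035 m and horizontal distance between lid_middle_knob and jar_mouth below 0.01 m and angle between each of lid_middle_knob, jar_mouth's own z axis and vertical below 0.105 rad and height (world z) of jar_mouth between 0.12 and 0.145 m and height (world z) of lid_small_knob between 0 and 0.065 m and height (world z) of lid_large_knob between 0 and 0.065 m); the robot touches nothing.
It also fails if it takes over 46 s, if anything falls off the work surface, if the arm or the gripper's body presses on something with over 40 N, if the wrist force passes 120 N, or if a joint passes its speed limit or range.

## Robot

A 7-joint arm with a two-finger parallel gripper is mounted at the origin on a cart in front of the work surface, level with it; the furniture and walls round the work are solid. World frame = base frame: x ahead of the robot, y to its left, z up, the work surface at z = 0. Lengths are in m, angles in rad, forces in N, time in s.
With the tool pointing down it reaches from about 0.4 to 0.85 m from the base axis. Payload 4.5 kg.
Tool frame: the origin (TCP) lies on the centre line of the jaws, within the pads' length; the fingertips stand 25 mm ahead of it and the grasp point (between the pads) lies 6 mm ahead of it; z points along the fingers, y is the direction in which the jaws open and shut (so a half turn about z gives the same grasp; the last joint's range is limited). The gripper opens to 88 mm and grips with 3 to 60 N. Pads are 18 mm wide; open, the fingers measure 123 mm over their backs; the gripper's body (75 mm by 187 mm) begins 45 mm behind the grasp point.
Start: joints at [1.355, 0.689, -0.195, 1.565, 0.157, 0.902, -0.215], TCP at [0.155, -0.606, 0.264] pointing down, gripper open.
Joint ranges: [-3.01, 3.01], [-0.46, 2.08], [-1.47, 1.51], [0.13, 2.56], [-1, 4.14], [0.04, 2.09], [-2.66, 2.66]. Speed limits (rad/s): [2.57, 2.57, 3.14, 3.14, 3.14, 3.14, 3.14].

## Interface

Orientations are given as a unit quaternion [x, y, z, w].
In Python, from plant import r, eyes gives the robot as it stands.
- The arm moves only by the tool servo_tool, never from a script. Its argument "deltas" is a list of rows, each an object of numbers: "dx", "dy", "dz": the shift along the tool's x, y, z in units of 60 mm (1.0 is 60 mm); "ax", "ay", "az": the turn, a rotation vector about the tool's x, y, z in units of 6 degrees (1.0 is 6 degrees); "hand": the finger opening in mm, from 0 to 88.1. A call has 1 to 10 rows; each row is the pose to reach, as a shift and turn from the pose commanded when the call began, along the tool's axes at that moment; what a row does not reach only later rows make up. A row lasts 1/8 s, in which the tool goes at most 62.5 mm and 10.7 degrees, less where a joint would pass 70% of its speed; a pose out of reach is approached as far as the arm can. A call with a gripper value outside its range is refused whole. The fingers move at their own pace and stop on an object; "newtons" is the grip in N (left out, the last holds). Time passes only in rows, so rows that repeat a pose let the fingers close. It gives the time, the measured TCP pose, the force and the opening at its end, in the units of the state.
- r.get_state(): the state, without advancing time (a new reading comes with each control period).
- eyes.snapshot(name): name is "scene" or "top"; returns (picture, depth): 480x640x3 uint8, red, green, blue; 480x640 float32, m along the optical axis (not along the pixel's ray), 0 where there is no reading.
- eyes.camera_model(name): a dict with "fx", "fy", "cx", "cy" (pixels), "pose" (4x4, takes a point from camera to world coordinates). Camera axes: x right, y up, looking along -z (the intrinsics and any distortion apply to the point x, -y, -z); pixel columns grow to the right and rows downward; lengths in m; the calibration is good to about 2 mm. A picture is of the moment at which its call begins. camera_model takes no time and is no camera call.
- r.finish_job(): hands the job in, once; it reports no verdict.
The state is a dict: "clock": time; "q": joint angles; "qd": joint speeds; "joint_torque": joint torques, N m; "tool_pos": TCP position; "eef_rot": TCP orientation; "contact_force": force on the tool from outside, world axes, zero at the start; "moment": the same for the moment, N m; "opening": opening from 0.0 (shut) to 1.0 (fully open).
Only numpy, scipy, OpenCV 4.12 (cv2) and the standard library are available. Lean on these libraries where they do the work, as an engineer would, in place of code of your own. Each camera call takes 0.05 s, during which the arm holds its last target.

## Working session

There is one attempt and no reset: what is moved stays moved. The work goes in short steps, Python scripts to look and compute and a tool call to move; the robot and the scene stay as the last step left them, time stands still between calls to the robot, and variables do not carry over. Pictures are saved under pics/ and viewed, and the job is handed in when it is done.

Besides the shell and the picture viewer there is one more tool, called after "Emit:" as a command line: name --argument value ..., lists and objects as JSON in quotes. servo_tool: Moves the arm, as the interface text tells. Its arguments: {"type":"object","properties":{"deltas":{"type":"array","items":{"type":"object","properties":{"dx":{"type":"number"},"dy":{"type":"number"},"dz":{"type":"number"},"ax":{"type":"number"},"ay":{"type":"number"},"az":{"type":"number"},"hand":{"type":"number"}}}},"newtons":{"type":"number"}},"required":["deltas"]}

```bash
ls; mkdir -p pics
python3 - <<'E'
from plant import r, eyes
import cv2, numpy as np
s=r.get_state(); print(s['clock'],s['tool_pos'],s['eef_rot'],s['opening'],s['contact_force'])
for n in('scene','top'):
    p,d=eyes.snapshot(n); np.savez(f'{n}0.npz',p=p,d=d)
    cv2.imwrite(f'pics/{n}0.png',p[:,:,::-1]); m=eyes.camera_model(n); print(n,m,(d>0).mean())
E
```

```text
pics
0.0 [ 0.15431052 -0.60503794  0.26289149] [ 9.92204815e-01  1.24614344e-01 -1.69565079e-04 -9.17242313e-04] 0.9988397694406043 [-1.1072607  -1.16715386 -0.46682286]
scene {'fx': 564.2762042269148, 'fy': 564.2762042269148, 'cx': 309.93164322767956, 'cy': 233.4042278084116, 'pose': array([[ 0.8836553 ,  0.33814314, -0.32374762, -0.13968244],
       [-0.46800218,  0.62142707, -0.628333  , -1.31790513],
       [-0.01128096,  0.70674438,  0.70737905,  1.45464327],
       [ 0.        ,  0.        ,  0.        ,  1.        ]])} 0.9953255208333334
top {'fx': 439.10928535985545, 'fy': 439.10928535985545, 'cx': 312.5385698887271, 'cy': 232.6169565716946, 'pose': array([[-1.55015190e-02,  9.85168064e-01, -1.70890572e-01,
         2.57707198e-01],
       [-9.99879808e-01, -1.52274552e-02,  2.91445713e-03,
        -1.22918677e-01],
       [ 2.69001556e-04,  1.70915211e-01,  9.85285704e-01,
         1.47377964e+00],
       [ 0.00000000e+00,  0.00000000e+00,  0.00000000e+00,
         1.00000000e+00]])} 0.9961588541666667
```

View pics/scene0.png

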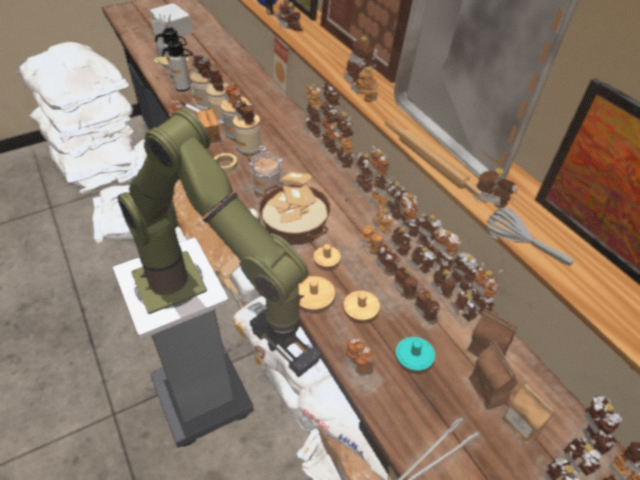

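View pics/top0.png

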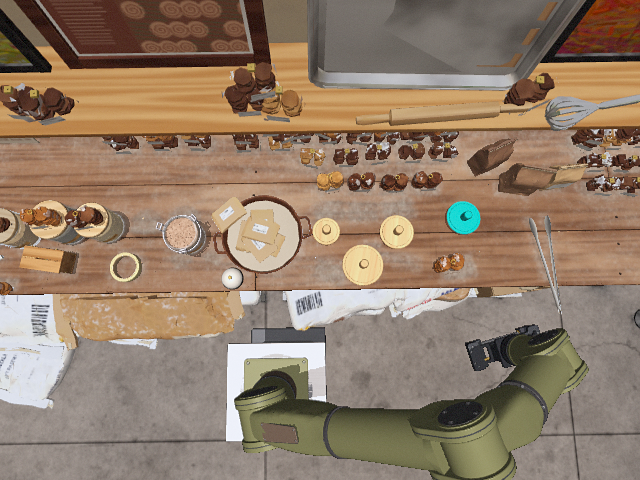

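Top view: the wooden knob lids are at about (325,231), (397,231) and (363,264). The look-alikes are the turquoise lid at (463,217) and the ring at (125,267). The open jar with clips is at (183,235), with closed canisters at (97,222). I'll measure diameters and heights next.

```bash
cat > h.py <<'E'
from plant import r, eyes
import cv2, numpy as np
def ray(n,u,v):
    m=eyes.camera_model(n);P=m['pose']
    d=P[:3,:3]@np.array([(u-m['cx'])/m['fx'],-(v-m['cy'])/m['fy'],-1]);return P[:3,3],d
def plane(n,u,v,z):
    o,d=ray(n,u,v);return o+d*(z-o[2])/d[2]
def depthpt(n,u,v,D):
    o,d=ray(n,u,v);return o+d*D
def proj(n,X):
    m=eyes.camera_model(n);P=m['pose'];c=P[:3,:3].T@(np.array(X)-P[:3,3])
    return m['cx']+m['fx']*c[0]/-c[2], m['cy']-m['fy']*c[1]/-c[2]
def tri(a,b):
    (o1,d1),(o2,d2)=a,b
    A=np.stack([d1,-d2],1);t=np.linalg.lstsq(A,o2-o1,rcond=None)[0]
    p,q=o1+d1*t[0],o2+d2*t[1];return (p+q)/2,np.linalg.norm(p-q)
E
python3 - <<'E'
from h import *
for n,roi in(('top',(300,205,500,290)),('scene',(285,230,450,375))):
    z=np.load(n+'0.npz');p,d=z['p'],z['d']
    hsv=cv2.cvtColor(p,cv2.COLOR_RGB2HSV)
    print(n,hsv[231,405] if n=='top' else hsv[305,350])
    m=cv2.inRange(hsv,(14,60,170),(30,200,255)); k=np.zeros_like(m);k[roi[1]:roi[3],roi[0]:roi[2]]=255;m&=k
    m=cv2.morphologyEx(m,cv2.MORPH_CLOSE,np.ones((9,9)))
    cs,_=cv2.findContours(m,cv2.RETR_EXTERNAL,cv2.CHAIN_APPROX_NONE)
    for c in cs:
        if cv2.contourArea(c)<200: continue
        e=cv2.fitEllipse(c);u,v=e[0]
        P=plane(n,u,v,0.025)
        x0,y0,w,h=cv2.boundingRect(c)
        W=[depthpt(n,a,b,d[b,a]) for b in range(y0,y0+h) for a in range(x0,x0+w) if m[b,a] and d[b,a]>0]
        W=np.array(W); zs=W[:,2]
        kn=W[zs>0.055]
        dia=np.ptp(W[(zs>.015)&(zs<.04)],axis=0)
        print(e,'plane',P.round(4),'discz',np.median(zs).round(4),'top',np.percentile(zs,99).round(4),'knob xy',(kn[:,:2].min(0)+kn[:,:2].max(0))/2,len(kn),'ext',dia.round(3))
t=np.load('top0.npz')['p'];s=np.load('scene0.npz')['p']
a=cv2.resize(t[205:295,300:500],(800,360),interpolation=cv2.INTER_CUBIC)
cv2.imwrite('pics/c1.png',a[:,:,::-1])
b=cv2.resize(t[200:275,140:340],(800,300),interpolation=cv2.INTER_CUBIC)
cc=cv2.resize(s[130:220,200:340],(800,514),interpolation=cv2.INTER_CUBIC)
cv2.imwrite('pics/c2.png',b[:,:,::-1]);cv2.imwrite('pics/c3.png',cc[:,:,::-1])
E
```

```text
top [ 20  91 238]Traceback (most recent call last):
  File "<stdin>", line 14, in <module>
  File "h.py", line 9, in depthpt
    o,d=ray(n,u,v);return o+d*D
        ~~~^^^^^^^
  File "h.py", line 4, in ray
    m=eyes.camera_model(n);P=m['pose']
ValueError: time passes only in moves, steps and waits
```

```bash
sed -i "s/eyes.camera_model(n)/CM[n]/; s/^def ray/CM={k:eyes.camera_model(k) for k in('scene','top')}\ndef ray/" h.py
cat > m.py <<'E'
from h import *
for n,roi in(('top',(300,205,500,290)),('scene',(285,230,450,375))):
    z=np.load(n+'0.npz');p,d=z['p'],z['d']
    hsv=cv2.cvtColor(p,cv2.COLOR_RGB2HSV)
    m=cv2.inRange(hsv,(14,60,170),(30,200,255)); k=np.zeros_like(m);k[roi[1]:roi[3],roi[0]:roi[2]]=255;m&=k
    m=cv2.morphologyEx(m,cv2.MORPH_CLOSE,np.ones((9,9)))
    cs,_=cv2.findContours(m,cv2.RETR_EXTERNAL,cv2.CHAIN_APPROX_NONE)
    for c in cs:
        if cv2.contourArea(c)<200: continue
        e=cv2.fitEllipse(c);u,v=e[0]
        P=plane(n,u,v,0.025)
        x0,y0,w,h=cv2.boundingRect(c)
        W=[depthpt(n,a,b,d[b,a]) for b in range(y0,y0+h) for a in range(x0,x0+w) if m[b,a] and d[b,a]>0]
        W=np.array(W); zs=W[:,2]
        kn=W[zs>0.06]
        dia=np.ptp(W[(zs>.015)&(zs<.04)],axis=0)
        print(n,np.round(e[0],1),np.round(e[1],1),'plane',P.round(4),'discz',np.median(zs).round(4),'top',np.percentile(zs,99).round(4),'knob xy',(kn[:,:2].min(0)+kn[:,:2].max(0))/2,len(kn),'ext',dia.round(3))
t=np.load('top0.npz')['p'];s=np.load('scene0.npz')['p']
a=cv2.resize(t[205:295,300:500],(800,360),interpolation=cv2.INTER_CUBIC)
cv2.imwrite('pics/c1.png',a[:,:,::-1])
b=cv2.resize(t[200:275,140:340],(800,300),interpolation=cv2.INTER_CUBIC)
cc=cv2.resize(s[130:220,200:340],(800,514),interpolation=cv2.INTER_CUBIC)
cv2.imwrite('pics/c2.png',b[:,:,::-1]);cv2.imwrite('pics/c3.png',cc[:,:,::-1])
E
python3 m.py
```

```text
top [371.3 255.2] [ 51.7 117.9] plane [ 0.4299 -0.3211  0.025 ] discz 0.024 top 0.0724 knob xy [ 0.46253028 -0.26606243] 191 ext [0.231 0.337 0.024]
top [322.5 224.2] [44.6 59.3] plane [ 0.5371 -0.161   0.025 ] discz 0.0191 top 0.0803 knob xy [ 0.52807593 -0.13741406] 76 ext [0.125 0.133 0.024]
scene [361.4 304.6] [28.7 36.9] plane [ 0.5087 -0.4087  0.025 ] discz 0.0266 top 0.0733 knob xy [ 0.50613945 -0.40793036] 60 ext [0.116 0.113 0.025]
scene [315.7 292.4] [32.9 36.7] plane [ 0.4046 -0.2959  0.025 ] discz 0.0275 top 0.4791 knob xy [ 0.30159026 -0.45345894] 76 ext [0.128 0.134 0.023]
scene [332.8 252.4] [21.3 45.7] plane [ 0.5406 -0.1683  0.025 ] discz 0.0262 top 0.0742 knob xy [ 0.51276843 -0.17329375] 53 ext [0.092 0.093 0.023]
```

View pics/c1.png

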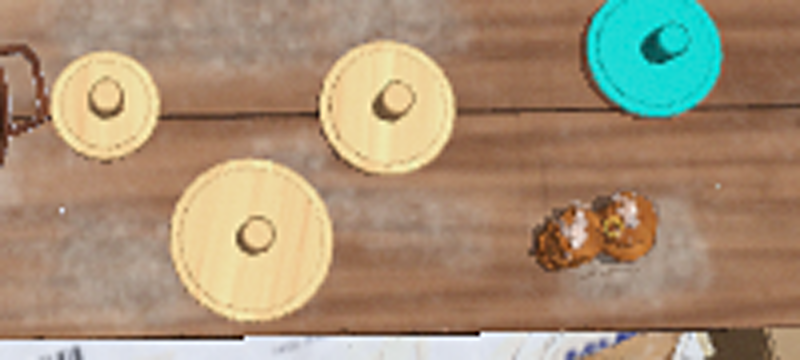

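View pics/c2.png

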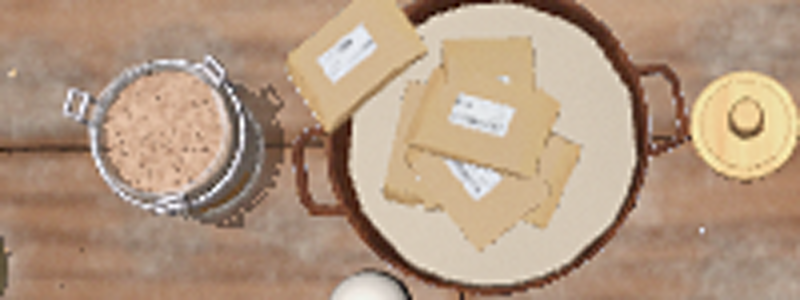

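View pics/c3.png

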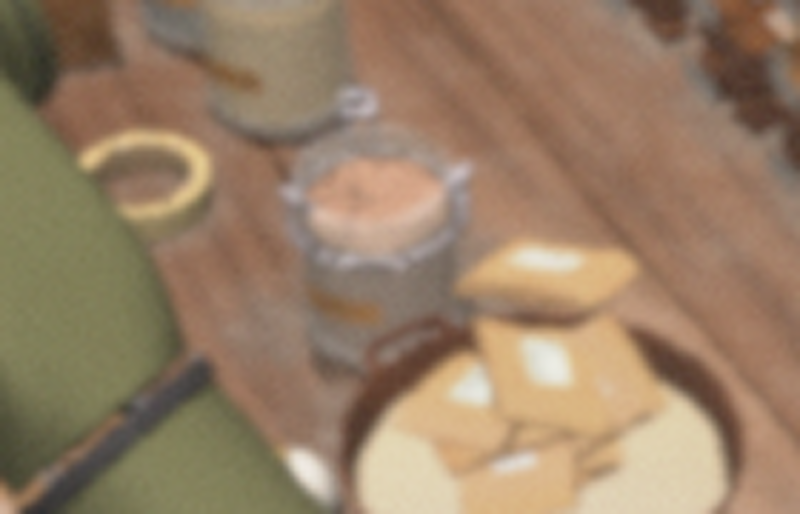

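```bash
cat > m2.py <<'E'
from h import *
K={}
for n,(u0,v0,u1,v1) in(('top',(370,208,425,258)),('scene',(338,282,386,326))):
    z=np.load(n+'0.npz');p,d=z['p'],z['d']
    uu,vv=np.meshgrid(np.arange(u0,u1),np.arange(v0,v1))
    W=np.array([depthpt(n,a,b,d[b,a]) for a,b in zip(uu.ravel(),vv.ravel())])
    hsv=cv2.cvtColor(p,cv2.COLOR_RGB2HSV)[v0:v1,u0:u1].reshape(-1,3)
    z_=W[:,2]
    di=W[(z_>.018)&(z_<.036)]
    c,R=cv2.minEnclosingCircle((di[:,:2]*1000).astype(np.float32))
    kt=(z_>.06)&(z_<.085)
    px=np.stack([uu.ravel(),vv.ravel()],1)[kt]
    print(n,'disc circ',np.round(c,1),round(R,1),'discz',np.median(di[:,2]).round(4),'knobtop z',np.percentile(W[kt,2],[10,50,90]).round(4),'xy mean',W[kt].mean(0).round(4),'mid',((W[kt].min(0)+W[kt].max(0))/2).round(4),'px',px.mean(0),kt.sum())
    K[n]=ray(n,*px.mean(0))
    m=cv2.inRange(cv2.cvtColor(p,cv2.COLOR_RGB2HSV),(14,70,190),(30,200,255));k=np.zeros_like(m);k[v0:v1,u0:u1]=255;m&=k
    m=cv2.morphologyEx(m,cv2.MORPH_OPEN,np.ones((3,3)));m=cv2.morphologyEx(m,cv2.MORPH_CLOSE,np.ones((7,7)))
    cs,_=cv2.findContours(m,cv2.RETR_EXTERNAL,cv2.CHAIN_APPROX_NONE);c=max(cs,key=cv2.contourArea)
    e=cv2.fitEllipse(cv2.convexHull(c));print('  ellipse',e,plane(n,*e[0],.025).round(4))
print('tri knob top',tri(K['top'],K['scene']))
# jar depth profile
for n,(u0,v0,u1,v1) in(('top',(150,205,215,262)),('scene',(245,145,290,205))):
    z=np.load(n+'0.npz');p,d=z['p'],z['d']
    W=np.array([depthpt(n,a,b,d[b,a]) for b in range(v0,v1) for a in range(u0,u1)])
    h,e=np.histogram(W[:,2],np.arange(-.02,.19,.01));print(n,dict(zip(e.round(2),h)))
    for lo,hi in((.125,.14),(.14,.17)):
        q=W[(W[:,2]>lo)&(W[:,2]<hi)]
        if len(q)>3:
            c,R=cv2.minEnclosingCircle((q[:,:2]*1000).astype(np.float32));print(lo,len(q),np.round(c,1),round(R,1),q.mean(0).round(3))
    cv2.imwrite(f'pics/j_{n}.png',cv2.resize(p[v0:v1,u0:u1],None,fx=9,fy=9,interpolation=cv2.INTER_CUBIC)[:,:,::-1])
E
python3 m2.py
```

```text
top disc circ [ 485.6 -382.9] 91.2 discz 0.0257 knobtop z [0.0653 0.0695 0.0733] xy mean [ 0.5085 -0.4067  0.0692] mid [ 0.5094 -0.4072  0.07  ] px [398.5        229.13793103] 58
  ellipse ((396.5041198730469, 231.4791717529297), (32.67116928100586, 33.95948028564453), 135.5973663330078) [ 0.5085 -0.4085  0.025 ]
scene disc circ [ 508.5 -410. ] 60.3 discz 0.0265 knobtop z [0.0631 0.0695 0.0741] xy mean [ 0.5049 -0.4095  0.0689] mid [ 0.5061 -0.4079  0.0685] px [361.28333333 296.55      ] 60
  ellipse ((361.3448486328125, 304.4925842285156), (28.966636657714844, 36.29963684082031), 96.78578186035156) [ 0.5087 -0.4082  0.025 ]
tri knob top (array([ 0.50806329, -0.4071223 ,  0.06489273]), np.float64(0.0024601642971702918))
top {np.float64(-0.02): np.int64(19), np.float64(-0.01): np.int64(1633), np.float64(0.0): np.int64(590), np.float64(0.01): np.int64(20), np.float64(0.02): np.int64(26), np.float64(0.03): np.int64(25), np.float64(0.04): np.int64(18), np.float64(0.05): np.int64(28), np.float64(0.06): np.int64(37), np.float64(0.07): np.int64(22), np.float64(0.08): np.int64(23), np.float6
[... 430 characters left out ...]
1): np.int64(472), np.float64(0.0): np.int64(467), np.float64(0.01): np.int64(51), np.float64(0.02): np.int64(65), np.float64(0.03): np.int64(62), np.float64(0.04): np.int64(51), np.float64(0.05): np.int64(59), np.float64(0.06): np.int64(95), np.float64(0.07): np.int64(136), np.float64(0.08): np.int64(144), np.float64(0.09): np.int64(80), np.float64(0.1): np.int64(189), np.float64(0.11): np.int64(241), np.float64(0.12): np.int64(124), np.float64(0.13): np.int64(115), np.float64(0.14): np.int64(100), np.float64(0.15): np.int64(132), np.float64(0.16): np.int64(77), np.float64(0.17): np.int64(16)}
0.125 183 [490.9 213.7] 142.5 [0.5   0.244 0.132]
0.14 309 [489.4 171.6] 185.7 [0.462 0.082 0.154]
```

View pics/j_top.png

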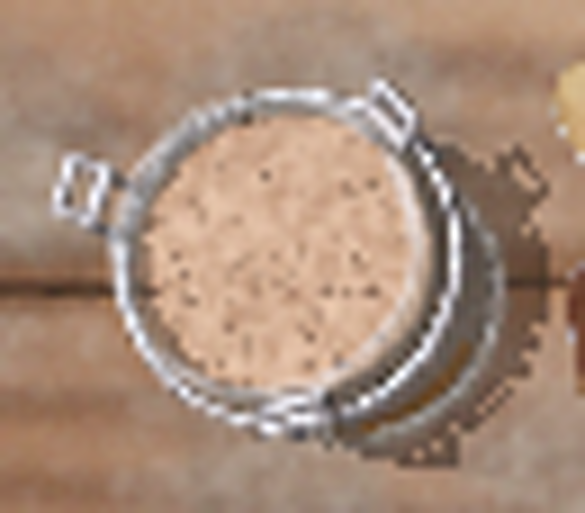

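View pics/j_scene.png

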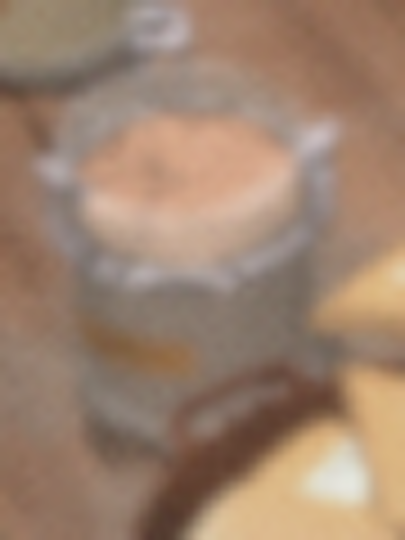

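The middle lid measures about 114 mm across, is centred at (0.508, -0.408), and its disc is about 26 mm high. Its pixels are top (397,231) and scene (361,304), and the crop shows plain wood, neither turquoise nor the small or large lid. For the jar rim, the top crop gives an outer ring of columns 115–462 and rows 92–430. The scene crop gives columns 55–315 and rows 60–275.

```bash
cat > m3.py <<'E'
from h import *
t=(182.0,234.0)
A=plane('top',*t,.132);L=plane('top',162.8,234,.132);R=plane('top',201.3,234,.132);U=plane('top',182,215.2,.132);B=plane('top',182,252.8,.132)
print('top',A.round(4),'w',L[1]-R[1],U[0]-B[0], ((L+R)/2).round(4),((U+B)/2).round(4))
s=(245+185/9,145+168/9);print('scene',s,plane('scene',*s,.132).round(4)); print(tri(ray('top',*t),ray('scene',*s)))
for X in([.508,-.4075,.071],[A[0],A[1],.132],[A[0],A[1],0]): print(proj('top',X),proj('scene',X))
# grain disc by mask in both (interior)
for n,(u0,v0,u1,v1) in(('top',(150,205,215,262)),('scene',(245,145,290,205))):
    p=np.load(n+'0.npz')['p'];D=np.load(n+'0.npz')['d']
    lab=cv2.cvtColor(p,cv2.COLOR_RGB2HSV)
    # overlay of rim circle for check
    im=cv2.resize(p[v0:v1,u0:u1],None,fx=9,fy=9,interpolation=cv2.INTER_CUBIC)
    for rr in(.0485,.056):
        pts=[proj(n,[A[0]+rr*np.cos(a),A[1]+rr*np.sin(a),.132]) for a in np.linspace(0,6.28,60)]
        pts=np.array([[(x-u0+.5)*9,(y-v0+.5)*9] for x,y in pts],np.int32)
        cv2.polylines(im,[pts],True,(255,0,0),1)
    cv2.imwrite(f'pics/o_{n}.png',im[:,:,::-1])
a=np.hstack([cv2.resize(cv2.imread('pics/o_top.png'),(400,350)),cv2.resize(cv2.imread('pics/o_scene.png'),(262,350))]);cv2.imwrite('pics/o.png',a)
# heights of obstacles on the way
W=None
z=np.load('top0.npz');d=z['d']
for nm,(u0,v0,u1,v1) in dict(pan=(215,195,310,275),can=(75,200,128,245),chocs=(315,165,445,195)).items():
    zz=[depthpt('top',a,b,d[b,a])[2] for b in range(v0,v1,2) for a in range(u0,u1,2) if d[b,a]>0];print(nm,np.percentile(zz,99).round(3))
s=r.get_state();q=s['eef_rot']
from scipy.spatial.transform import Rotation as Ro
M=Ro.from_quat(q).as_matrix();print(M.round(4))
g=lambda X:(M.T@(np.array(X)-s['tool_pos'])/.06).round(3)
print('to above lid z.25',g([.508,-.4075,.25]),'at jar',g([A[0],A[1],.25]))
E
python3 m3.py
```

```text
top [0.4923 0.2777 0.132 ] w 0.11930197002217519 0.118297359167153 [0.4923 0.2776 0.132 ] [0.4928 0.2777 0.132 ]
scene (265.55555555555554, 163.66666666666666) [0.4927 0.267  0.132 ]
(array([0.49602178, 0.28036248, 0.12126093]), np.float64(0.0037849371494846065))
(np.float64(398.8641316887466), np.float64(229.18057987466855)) (np.float64(361.8132526998211), np.float64(295.3044632069941))
(np.float64(182.0), np.float64(234.0)) (np.float64(264.2819042281319), np.float64(162.17082203988195))
(np.float64(193.37606390280095), np.float64(240.52357108728978)) (np.float64(266.56381122569354), np.float64(188.68604108781284))
pan 0.165
can 0.216
chocs 0.082
[[ 9.690e-01  2.472e-01 -5.000e-04]
 [ 2.472e-01 -9.690e-01  1.600e-03]
 [-1.000e-04 -1.600e-03 -1.000e+00]]
to above lid z.25 [ 6.526 -1.734  0.219] at jar [  9.096 -12.864   0.237]
```

```bash
sleep 1
```

```text
(no output)
```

View pics/o.png

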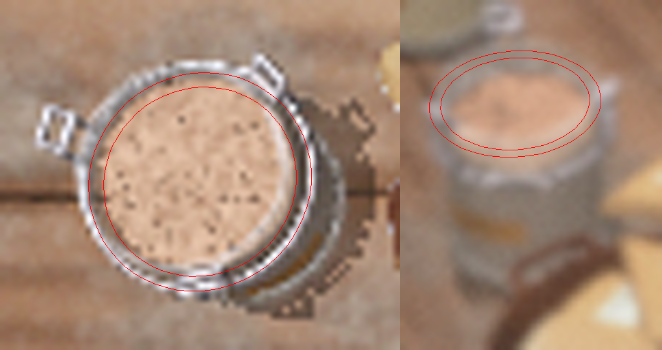

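```bash
cat > m4.py <<'E'
from h import *
from scipy.optimize import least_squares
def fitc(q):
    f=lambda x:np.hypot(q[:,0]-x[0],q[:,1]-x[1])-x[2]
    return least_squares(f,[q[:,0].mean(),q[:,1].mean(),.05],loss='soft_l1',f_scale=.002).x
for n,(u0,v0,u1,v1) in(('top',(150,205,215,262)),('scene',(245,145,290,205))):
    z=np.load(n+'0.npz');p,d=z['p'],z['d']
    W=np.array([[depthpt(n,a,b,d[b,a]) for a in range(u0,u1)] for b in range(v0,v1)])
    hs=cv2.cvtColor(p,cv2.COLOR_RGB2HSV)[v0:v1,u0:u1]
    Z=W[:,:,2]
    if n=='top':
        m=((Z>.085)&(Z<.125)).astype(np.uint8)
        m=cv2.morphologyEx(m,cv2.MORPH_OPEN,np.ones((5,5)))
        c=max(cv2.findContours(m,0,cv2.CHAIN_APPROX_NONE)[0],key=cv2.contourArea)
        e=cv2.fitEllipse(c);zz=np.median(Z[m>0]);print('grain z',zz,e,plane(n,e[0][0]+u0,e[0][1]+v0,zz))
    im=np.clip((Z+.02)/.2*255,0,255).astype(np.uint8)
    cv2.imwrite(f'pics/z_{n}.png',cv2.resize(cv2.applyColorMap(im,cv2.COLORMAP_JET),None,fx=7,fy=7,interpolation=cv2.INTER_NEAREST))
    # coarse grain colour mask
    m=cv2.inRange(hs,(3,50,150),(16,140,255)) 
    m=cv2.morphologyEx(m,cv2.MORPH_OPEN,np.ones((3,3)))
    for lo in np.arange(.12,.16,.008):
        k=(Z>lo)&(Z<lo+.008); q=W[k]; q=q[np.hypot(q[:,0]-.495,q[:,1]-.279)<.085]
        if len(q)>8: print(n,round(lo,3),len(q),fitc(q).round(4))
a=cv2.imread('pics/z_top.png');b=cv2.imread('pics/z_scene.png');h=max(a.shape[0],b.shape[0])
o=np.zeros((h,a.shape[1]+b.shape[1],3),np.uint8);o[:a.shape[0],:a.shape[1]]=a;o[:b.shape[0],a.shape[1]:]=b;cv2.imwrite('pics/z.png',o)
E
python3 m4.py
```

```text
grain z 0.10803406257843395 ((29.091135025024414, 26.79233741760254), (30.206090927124023, 31.765338897705078), 42.58589172363281) [0.50374005 0.29430766 0.10803406]
top 0.12 97 [0.4999 0.2873 0.0528]
top 0.128 93 [0.5002 0.2871 0.0521]
top 0.136 42 [0.4998 0.2879 0.0586]
top 0.144 36 [0.5    0.2878 0.0654]
scene 0.12 87 [0.4976 0.2877 0.0533]
scene 0.128 82 [0.496  0.2864 0.0532]
scene 0.136 29 [0.4963 0.2858 0.0568]
scene 0.144 23 [0.4968 0.2853 0.063 ]
```

```bash
sleep 4
```

```text
(no output)
```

View pics/z.png

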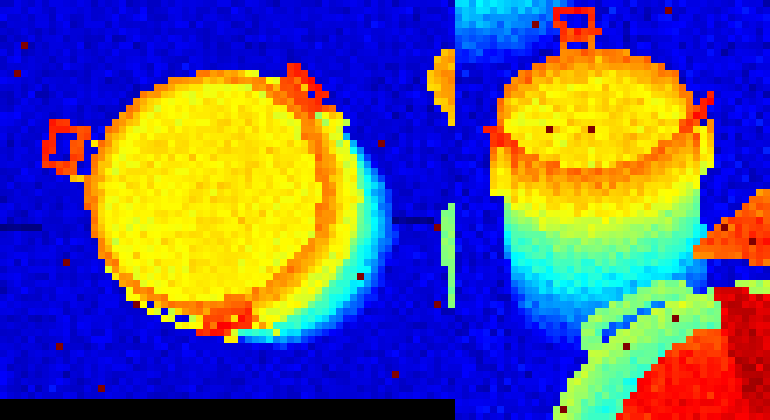

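```bash
cat > m5.py <<'E'
from h import *
for n,(u0,v0,u1,v1) in(('top',(150,205,215,262)),('scene',(245,145,290,205))):
    d=np.load(n+'0.npz')['d']
    W=np.array([depthpt(n,a,b,d[b,a]) for a in range(u0,u1) for b in range(v0,v1)])
    q=W[(W[:,2]>.124)&(W[:,2]<.138)];c=np.array([.498,.287])
    v=q[:,:2]-c;R=np.hypot(*v.T);A=np.degrees(np.arctan2(v[:,1],v[:,0]))%360
    print(n)
    for a in range(0,360,30):
        k=(A>=a)&(A<a+30)&(R<.09)
        if k.sum(): print(a,k.sum(),np.percentile(R[k],[5,50,95]).round(4))
    # cylinder wall: outer body pts z .03-.09
    q=W[(W[:,2]>.03)&(W[:,2]<.09)];q=q[np.hypot(q[:,0]-.498,q[:,1]-.287)<.07]
    cx=cv2.fitEllipse  # unused
    from scipy.optimize import least_squares
    f=lambda x:np.hypot(q[:,0]-x[0],q[:,1]-x[1])-.056
    print('wall fit R=56',len(q),least_squares(f,[.498,.287],loss='soft_l1',f_scale=.002).x.round(4))
    g=lambda X:proj(n,X)
    # rim pixel mask ellipse
E
python3 m5.py
```

```text
top
0 11 [0.0536 0.0547 0.0562]
30 12 [0.0522 0.054  0.0556]
60 14 [0.0524 0.0529 0.0595]
90 11 [0.0502 0.0515 0.0537]
120 10 [0.0495 0.0511 0.0525]
150 13 [0.0489 0.0502 0.0523]
180 15 [0.0481 0.0508 0.0611]
210 12 [0.0474 0.0502 0.0533]
240 16 [0.0497 0.052  0.0551]
270 20 [0.0489 0.0523 0.0545]
300 16 [0.0502 0.0532 0.0645]
330 12 [0.0522 0.0542 0.0564]
wall fit R=56 130 [0.5001 0.2883]
scene
0 8 [0.0474 0.0514 0.0531]
30 15 [0.0467 0.0522 0.0575]
60 18 [0.0476 0.0556 0.0672]
90 10 [0.0484 0.0523 0.0585]
120 6 [0.0525 0.0526 0.0535]
150 1 [0.0521 0.0521 0.0521]
180 12 [0.0496 0.0557 0.0643]
210 15 [0.0468 0.0562 0.0601]
240 17 [0.0475 0.0531 0.0626]
270 12 [0.0474 0.0526 0.0563]
300 12 [0.0501 0.0528 0.0644]
330 5 [0.0493 0.0511 0.0527]
wall fit R=56 293 [0.4981 0.2897]
```

The depth sees the glass. The two views put the jar's axis at about (0.499, 0.287), with the rim (48–56 mm radius) at about 132 mm. I'm moving above the middle lid.

Emit:
servo_tool --deltas '[{"dx": 0.8, "dy": -0.2, "hand": 66}, {"dx": 1.6, "dy": -0.4, "hand": 66}, {"dx": 2.4, "dy": -0.6, "hand": 66}, {"dx": 3.2, "dy": -0.85, "hand": 66}, {"dx": 4.0, "dy": -1.05, "hand": 66}, {"dx": 4.8, "dy": -1.3, "hand": 66}, {"dx": 5.6, "dy": -1.5, "hand": 66}, {"dx": 6.2, "dy": -1.65, "hand": 66}, {"dx": 6.53, "dy": -1.73, "hand": 66}, {"dx": 6.53, "dy": -1.73, "hand": 66}]' --newtons 35

```text
schema error: expected keys dx, dy, dz, ax, ay, az, hand
```

Emit:
servo_tool --deltas '[{"dx": 0.8, "dy": -0.2, "dz": 0, "ax": 0, "ay": 0, "az": 0, "hand": 66}, {"dx": 1.6, "dy": -0.4, "dz": 0, "ax": 0, "ay": 0, "az": 0, "hand": 66}, {"dx": 2.4, "dy": -0.6, "dz": 0, "ax": 0, "ay": 0, "az": 0, "hand": 66}, {"dx": 3.2, "dy": -0.85, "dz": 0, "ax": 0, "ay": 0, "az": 0, "hand": 66}, {"dx": 4.0, "dy": -1.05, "dz": 0, "ax": 0, "ay": 0, "az": 0, "hand": 66}, {"dx": 4.8, "dy": -1.3, "dz": 0, "ax": 0, "ay": 0, "az": 0, "hand": 66}, {"dx": 5.6, "dy": -1.5, "dz": 0, "ax": 0, "ay": 0, "az": 0, "hand": 66}, {"dx": 6.2, "dy": -1.65, "dz": 0, "ax": 0, "ay": 0, "az": 0, "hand": 66}, {"dx": 6.53, "dy": -1.73, "dz": 0, "ax": 0, "ay": 0, "az": 0, "hand": 66}, {"dx": 6.53, "dy": -1.73, "dz": 0, "ax": 0, "ay": 0, "az": 0, "hand": 66}]' --newtons 35

```text
clock: 1.35
tool_pos: [0.5092, -0.4073, 0.2633]
eef_rot: [0.992, 0.126, -0.0, -0.0]
contact_force: [-0.9, 0.5, -1.1]
opening: 0.746
```

Emit:
servo_tool --deltas '[{"dx": -0.02, "dy": 0, "dz": 0.7, "ax": 0, "ay": 0, "az": 0, "hand": 66}, {"dx": -0.02, "dy": 0, "dz": 1.4, "ax": 0, "ay": 0, "az": 0, "hand": 66}, {"dx": -0.02, "dy": 0, "dz": 2.0, "ax": 0, "ay": 0, "az": 0, "hand": 66}, {"dx": -0.02, "dy": 0, "dz": 2.5, "ax": 0, "ay": 0, "az": 0, "hand": 66}, {"dx": -0.02, "dy": 0, "dz": 2.9, "ax": 0, "ay": 0, "az": 0, "hand": 66}, {"dx": -0.02, "dy": 0, "dz": 3.2, "ax": 0, "ay": 0, "az": 0, "hand": 66}, {"dx": -0.02, "dy": 0, "dz": 3.42, "ax": 0, "ay": 0, "az": 0, "hand": 66}, {"dx": -0.02, "dy": 0, "dz": 3.42, "ax": 0, "ay": 0, "az": 0, "hand": 66}]'

```text
clock: 2.35
tool_pos: [0.5066, -0.4087, 0.0579]
eef_rot: [0.992, 0.124, -0.001, -0.0]
contact_force: [-0.6, 0.1, 0.6]
opening: 0.751
```

```bash
cat > look.py <<'E'
from h import *
import sys
tag=sys.argv[1];cr=dict(top=tuple(map(int,sys.argv[2].split(','))),scene=tuple(map(int,sys.argv[3].split(','))))
out=[]
for n in('top','scene'):
    p,d=eyes.snapshot(n);np.savez(f'{n}_{tag}.npz',p=p,d=d);a,b,c,e=cr[n]
    out.append(cv2.resize(p[b:e,a:c],(390,390*(e-b)//(c-a)),interpolation=cv2.INTER_CUBIC))
h=max(o.shape[0] for o in out);I=np.zeros((h,780,3),np.uint8)
for i,o in enumerate(out):I[:o.shape[0],i*390:i*390+390]=o
cv2.imwrite(f'pics/{tag}.png',I[:,:,::-1])
E
python3 look.py g1 350,190,440,280 310,240,410,340
```

```text
(no output)
```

View pics/g1.png

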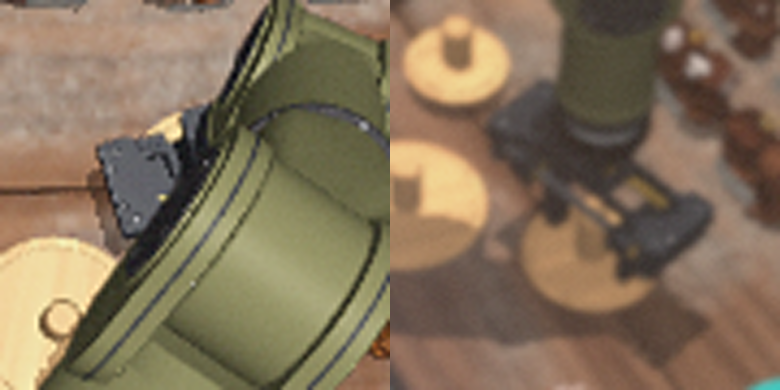

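The jaws straddle the middle lid's knob (scene crop about (590,240)) and nothing is in contact. Closing now.

Emit:
servo_tool --deltas '[{"dx": 0.02, "dy": 0, "dz": 0, "ax": 0, "ay": 0, "az": 0, "hand": 45}, {"dx": 0.02, "dy": 0, "dz": 0, "ax": 0, "ay": 0, "az": 0, "hand": 30}, {"dx": 0.02, "dy": 0, "dz": 0, "ax": 0, "ay": 0, "az": 0, "hand": 15}, {"dx": 0.02, "dy": 0, "dz": 0, "ax": 0, "ay": 0, "az": 0, "hand": 10}, {"dx": 0.02, "dy": 0, "dz": 0, "ax": 0, "ay": 0, "az": 0, "hand": 10}, {"dx": 0.02, "dy": 0, "dz": 0, "ax": 0, "ay": 0, "az": 0, "hand": 10}]' --newtons 35

```text
clock: 3.2
tool_pos: [0.5085, -0.4082, 0.0586]
eef_rot: [0.992, 0.125, 0.0, 0.0]
contact_force: [0.1, 0.7, 1.7]
opening: 0.308
```

Emit:
servo_tool --deltas '[{"dx": 0, "dy": 0, "dz": -0.3, "ax": 0, "ay": 0, "az": 0, "hand": 10}, {"dx": 0, "dy": 0, "dz": -0.8, "ax": 0, "ay": 0, "az": 0, "hand": 10}, {"dx": 0, "dy": 0, "dz": -1.5, "ax": 0, "ay": 0, "az": 0, "hand": 10}, {"dx": 0, "dy": 0, "dz": -2.2, "ax": 0, "ay": 0, "az": 0, "hand": 10}, {"dx": 0, "dy": 0, "dz": -2.9, "ax": 0, "ay": 0, "az": 0, "hand": 10}, {"dx": 0, "dy": 0, "dz": -3.5, "ax": 0, "ay": 0, "az": 0, "hand": 10}, {"dx": 0, "dy": 0, "dz": -3.9, "ax": 0, "ay": 0, "az": 0, "hand": 10}, {"dx": 0, "dy": 0, "dz": -3.9, "ax": 0, "ay": 0, "az": 0, "hand": 10}]'

```text
clock: 4.2
tool_pos: [0.5094, -0.4088, 0.2955]
eef_rot: [0.992, 0.124, 0.002, 0.002]
contact_force: [0.3, -0.1, -1.3]
opening: 0.306
```

```bash
python3 look.py g2 350,170,450,270 290,200,410,320
python3 - <<'E'
from plant import r
import numpy as np
from scipy.spatial.transform import Rotation as Ro
s=r.get_state();M=Ro.from_quat(s['eef_rot']).as_matrix()
print(s['q'],s['tool_pos'],s['opening'],s['contact_force'],(M.T@(np.array([.499,.2875,.29])-s['tool_pos'])/.06).round(3))
E
```

```text
[ 0.68680547  0.69592917 -0.1541375   1.44455543  0.11660496  1.01090656
 -0.81496069] [ 0.50797856 -0.40785008  0.2922058 ] 0.30732631777916825 [-0.45748342  0.45352882 -0.6733966 ] [  2.721 -11.266   0.041]
```

View pics/g2.png

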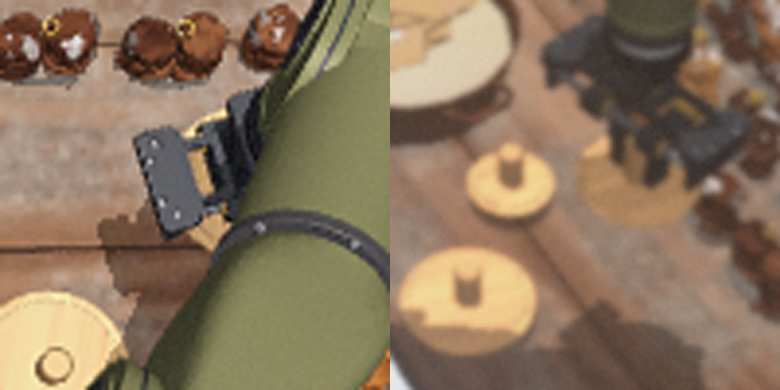

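The lid is held level in the jaws (scene crop (640,180)) and the other two lids are undisturbed. Carrying it toward the jar.

Emit:
servo_tool --deltas '[{"dx": 0.1, "dy": -0.4, "dz": 0, "ax": 0, "ay": 0, "az": 0, "hand": 10}, {"dx": 0.25, "dy": -1.1, "dz": 0, "ax": 0, "ay": 0, "az": 0, "hand": 10}, {"dx": 0.45, "dy": -1.9, "dz": 0, "ax": 0, "ay": 0, "az": 0, "hand": 10}, {"dx": 0.65, "dy": -2.7, "dz": 0, "ax": 0, "ay": 0, "az": 0, "hand": 10}, {"dx": 0.85, "dy": -3.5, "dz": 0, "ax": 0, "ay": 0, "az": 0, "hand": 10}, {"dx": 1.05, "dy": -4.3, "dz": 0, "ax": 0, "ay": 0, "az": 0, "hand": 10}, {"dx": 1.25, "dy": -5.1, "dz": 0, "ax": 0, "ay": 0, "az": 0, "hand": 10}, {"dx": 1.4, "dy": -5.8, "dz": 0, "ax": 0, "ay": 0, "az": 0, "hand": 10}, {"dx": 1.5, "dy": -6.2, "dz": 0, "ax": 0, "ay": 0, "az": 0, "hand": 10}, {"dx": 1.5, "dy": -6.2, "dz": 0, "ax": 0, "ay": 0, "az": 0, "hand": 10}]'

```text
clock: 5.55
tool_pos: [0.5029, -0.0233, 0.2915]
eef_rot: [0.992, 0.127, -0.001, -0.001]
contact_force: [0.3, -0.1, -0.1]
opening: 0.309
```

```bash
cat > st.py <<'E'
from plant import r
import numpy as np,sys
from scipy.spatial.transform import Rotation as Ro
s=r.get_state();M=Ro.from_quat(s['eef_rot']).as_matrix()
T=np.array([float(x) for x in sys.argv[1:4]])
print(s['clock'],s['q'].round(2) if hasattr(s['q'],'round') else s['q'],s['tool_pos'],s['opening'],s['contact_force'],'tilt',M[:,2].round(4),'go',(M.T@(T-s['tool_pos'])/.06).round(3))
E
python3 st.py .499 .2875 .29
```

```text
5.55 [ 0.05  0.49 -0.15  1.89  0.1   0.77 -1.47] [ 0.50294456 -0.02326692  0.29148809] 0.3090599459889206 [ 0.29383119 -0.118991   -0.14754701] tilt [-2.5e-03  9.0e-04 -1.0e+00] go [ 1.24  -5.029  0.029]
```

Emit:
servo_tool --deltas '[{"dx": 0.1, "dy": -0.4, "dz": 0, "ax": 0, "ay": 0, "az": 0, "hand": 10}, {"dx": 0.25, "dy": -1.1, "dz": 0, "ax": 0, "ay": 0, "az": 0, "hand": 10}, {"dx": 0.45, "dy": -1.9, "dz": 0, "ax": 0, "ay": 0, "az": 0, "hand": 10}, {"dx": 0.65, "dy": -2.7, "dz": 0, "ax": 0, "ay": 0, "az": 0, "hand": 10}, {"dx": 0.85, "dy": -3.5, "dz": 0, "ax": 0, "ay": 0, "az": 0, "hand": 10}, {"dx": 1.05, "dy": -4.2, "dz": 0, "ax": 0, "ay": 0, "az": 0, "hand": 10}, {"dx": 1.18, "dy": -4.7, "dz": 0, "ax": 0, "ay": 0, "az": 0, "hand": 10}, {"dx": 1.24, "dy": -5.03, "dz": 0, "ax": 0, "ay": 0, "az": 0, "hand": 10}, {"dx": 1.24, "dy": -5.03, "dz": 0, "ax": 0, "ay": 0, "az": 0, "hand": 10}, {"dx": 1.24, "dy": -5.03, "dz": 0, "ax": 0, "ay": 0, "az": 0, "hand": 10}]'

```text
clock: 6.8
tool_pos: [0.5017, 0.2829, 0.2922]
eef_rot: [0.992, 0.123, -0.0, 0.001]
contact_force: [-0.6, -0.9, -0.6]
opening: 0.309
```

```bash
python3 st.py .499 .2875 .29;python3 look.py j1 120,170,240,280 215,85,335,205
```

```text
6.8 [-0.52  0.59 -0.12  1.68  0.09  0.88 -2.  ] [0.50170889 0.2829121  0.29219187] 0.3093443187821076 [-0.561299   -0.85717601 -0.57744764] tilt [-3.0e-04 -2.2e-03 -1.0e+00] go [-0.025 -0.085  0.036]
```

View pics/j1.png

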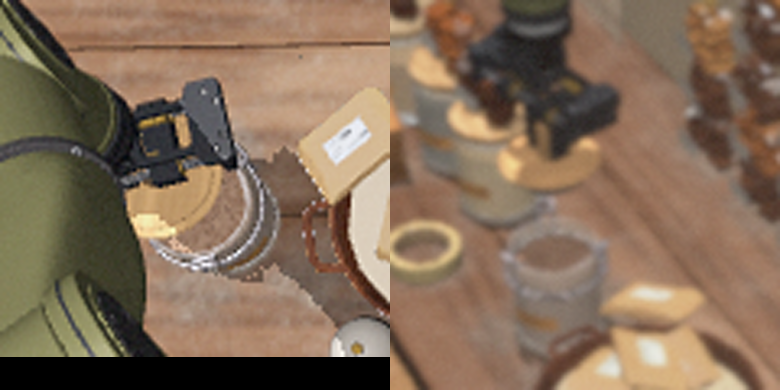

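```bash
cat > lid.py <<'E'
from h import *
import sys
from scipy.optimize import least_squares
tag=sys.argv[1];zl,zh=float(sys.argv[2]),float(sys.argv[3]);c0=np.array([.499,.285])
for n in('top','scene'):
    z=np.load(f'{n}_{tag}.npz');p,d=z['p'],z['d']
    hsv=cv2.cvtColor(p,cv2.COLOR_RGB2HSV);m=cv2.inRange(hsv,(12,50,120),(30,210,255))
    h,w=d.shape;cm=CM[n];uu,vv=np.meshgrid(np.arange(w),np.arange(h))
    X=np.stack([(uu-cm['cx'])/cm['fx']*d,-(vv-cm['cy'])/cm['fy']*d,-d],-1)@cm['pose'][:3,:3].T+cm['pose'][:3,3]
    k=(m>0)&(X[...,2]>zl)&(X[...,2]<zh)&(np.hypot(X[...,0]-c0[0],X[...,1]-c0[1])<.08)
    P=X[k];v=P[:,:2]-c0;A=(np.degrees(np.arctan2(v[:,1],v[:,0]))%360)//15
    B=[]
    # outermost point per 15-degree sector = disc edge
    for a in range(24):
        q=v[A==a]
        if len(q): R=np.hypot(*q.T);i=np.argmax(R); 
        if len(q) and R[i]>.045: B.append(P[A==a][i])
    B=np.array(B)
    top=P[P[:,2]>np.median(P[:,2])-.004]
    C=np.c_[top[:,:2],np.ones(len(top))];pl=np.linalg.lstsq(C,top[:,2],rcond=None)[0]
    print(n,len(P),'zmed',np.median(P[:,2]).round(4),'plane slope',pl[:2].round(3))
    if len(B)>4:
        f=lambda x:np.hypot(B[:,0]-x[0],B[:,1]-x[1])-.057
        s=least_squares(f,c0,loss='soft_l1',f_scale=.0015);print('  centre R57',s.x.round(4),'n',len(B),'res',np.abs(f(s.x)).mean().round(4))
E
python3 lid.py j1 .245 .275
```

```text
top 459 zmed 0.2585 plane slope [0.002 0.006]
  centre R57 [0.5032 0.2824] n 11 res 0.0017
scene 349 zmed 0.2604 plane slope [-0.005  0.003]
  centre R57 [0.4999 0.2808] n 19 res 0.0027
```

Emit:
servo_tool --deltas '[{"dx": -0.026, "dy": -0.1, "dz": 0, "ax": 0, "ay": 0, "az": 0, "hand": 10}, {"dx": -0.026, "dy": -0.1, "dz": 0.2, "ax": 0, "ay": 0, "az": 0, "hand": 10}, {"dx": -0.026, "dy": -0.1, "dz": 0.5, "ax": 0, "ay": 0, "az": 0, "hand": 10}, {"dx": -0.026, "dy": -0.1, "dz": 0.8, "ax": 0, "ay": 0, "az": 0, "hand": 10}, {"dx": -0.026, "dy": -0.1, "dz": 1.1, "ax": 0, "ay": 0, "az": 0, "hand": 10}, {"dx": -0.026, "dy": -0.1, "dz": 1.3, "ax": 0, "ay": 0, "az": 0, "hand": 10}, {"dx": -0.026, "dy": -0.1, "dz": 1.4, "ax": 0, "ay": 0, "az": 0, "hand": 10}, {"dx": -0.026, "dy": -0.1, "dz": 1.4, "ax": 0, "ay": 0, "az": 0, "hand": 10}]'

```text
clock: 7.9
tool_pos: [0.4982, 0.2908, 0.2083]
eef_rot: [0.992, 0.125, -0.0, 0.0]
contact_force: [1.2, -0.9, -1.3]
opening: 0.303
```

```bash
python3 st.py .499 .2875 .1706;python3 look.py j2 120,170,240,280 215,85,335,205; python3 lid.py j2 .155 .195
```

```text
7.9 [-0.54  0.7  -0.11  1.77  0.11  0.68 -2.04] [0.49816804 0.29076965 0.20825333] 0.30271000708674256 [ 1.24538029 -0.91127403 -1.29574359] tilt [-3.e-04 -3.e-04 -1.e+00] go [0.    0.056 0.628]
top 447 zmed 0.1745 plane slope [0.015 0.009]
  centre R57 [0.4997 0.2892] n 14 res 0.0023
scene 342 zmed 0.1768 plane slope [0.    0.006]
  centre R57 [0.4962 0.2892] n 20 res 0.0024
```

View pics/j2.png

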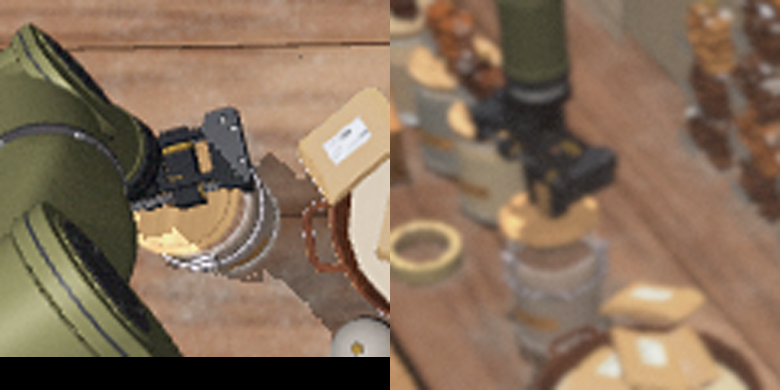

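The lid is within about 2 mm of the jar axis in both views. Lowering it gently onto the clips.

Emit:
servo_tool --deltas '[{"dx": 0, "dy": 0.015, "dz": 0.1, "ax": 0, "ay": 0, "az": 0, "hand": 10}, {"dx": 0, "dy": 0.015, "dz": 0.2, "ax": 0, "ay": 0, "az": 0, "hand": 10}, {"dx": 0, "dy": 0.015, "dz": 0.3, "ax": 0, "ay": 0, "az": 0, "hand": 10}, {"dx": 0, "dy": 0.015, "dz": 0.38, "ax": 0, "ay": 0, "az": 0, "hand": 10}, {"dx": 0, "dy": 0.015, "dz": 0.38, "ax": 0, "ay": 0, "az": 0, "hand": 10}]'

```text
clock: 8.62
tool_pos: [0.4982, 0.2898, 0.1852]
eef_rot: [0.992, 0.125, -0.0, 0.0]
contact_force: [0.3, -0.2, -1.5]
opening: 0.306
```

Emit:
servo_tool --deltas '[{"dx": 0, "dy": 0, "dz": 0.04, "ax": 0, "ay": 0, "az": 0, "hand": 10}, {"dx": 0, "dy": 0, "dz": 0.08, "ax": 0, "ay": 0, "az": 0, "hand": 10}, {"dx": 0, "dy": 0, "dz": 0.08, "ax": 0, "ay": 0, "az": 0, "hand": 10}]'

```text
clock: 9.0
tool_pos: [0.4984, 0.2899, 0.1808]
eef_rot: [0.992, 0.125, -0.0, 0.0]
contact_force: [-0.3, -0.6, -0.1]
opening: 0.302
```

Emit:
servo_tool --deltas '[{"dx": 0, "dy": 0, "dz": 0.03, "ax": 0, "ay": 0, "az": 0, "hand": 10}, {"dx": 0, "dy": 0, "dz": 0.06, "ax": 0, "ay": 0, "az": 0, "hand": 10}, {"dx": 0, "dy": 0, "dz": 0.06, "ax": 0, "ay": 0, "az": 0, "hand": 10}]'

```text
clock: 9.38
tool_pos: [0.4987, 0.2897, 0.1773]
eef_rot: [0.992, 0.124, 0.0, 0.0]
contact_force: [0.6, 0.1, -0.0]
opening: 0.305
```

```bash
python3 look.py j3 140,190,220,265 230,110,310,190; python3 lid.py j3 .13 .17
```

```text
top 447 zmed 0.1432 plane slope [0.016 0.009]
  centre R57 [0.4994 0.2888] n 13 res 0.0014
scene 347 zmed 0.1446 plane slope [0.005 0.009]
  centre R57 [0.4954 0.2877] n 19 res 0.0018
```

View pics/j3.png

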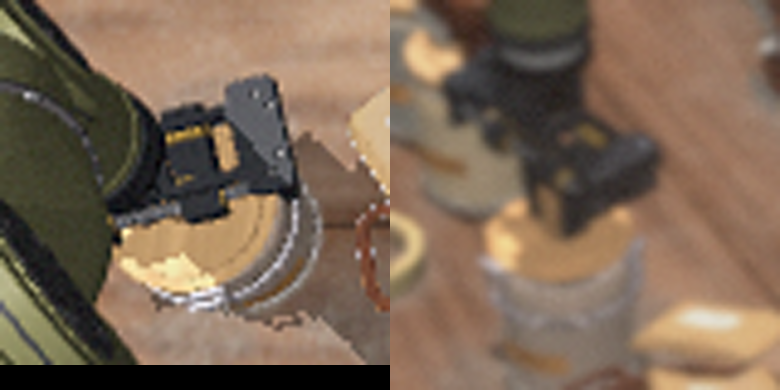

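Emit:
servo_tool --deltas '[{"dx": 0, "dy": 0, "dz": 0.02, "ax": 0, "ay": 0, "az": 0, "hand": 10}, {"dx": 0, "dy": 0, "dz": 0.04, "ax": 0, "ay": 0, "az": 0, "hand": 10}, {"dx": 0, "dy": 0, "dz": 0.04, "ax": 0, "ay": 0, "az": 0, "hand": 10}]'

```text
clock: 9.85
tool_pos: [0.4982, 0.2899, 0.1746]
eef_rot: [0.992, 0.125, -0.0, 0.0]
contact_force: [1.4, 0.3, -1.5]
opening: 0.307
```

Emit:
servo_tool --deltas '[{"dx": 0, "dy": 0, "dz": 0.02, "ax": 0, "ay": 0, "az": 0, "hand": 10}, {"dx": 0, "dy": 0, "dz": 0.04, "ax": 0, "ay": 0, "az": 0, "hand": 10}, {"dx": 0, "dy": 0, "dz": 0.04, "ax": 0, "ay": 0, "az": 0, "hand": 10}]'

```text
clock: 10.22
tool_pos: [0.4983, 0.2899, 0.1722]
eef_rot: [0.992, 0.125, -0.0, 0.0]
contact_force: [0.1, 0.4, -2.5]
opening: 0.305
```

```bash
python3 look.py j4 140,190,220,265 230,110,310,190; python3 lid.py j4 .125 .165; python3 -c "
from plant import r
s=r.get_state();print(s['contact_force'],s['joint_torque'],s['moment'])"
```

```text
top 424 zmed 0.1384 plane slope [-0.003 -0.   ]
  centre R57 [0.5001 0.288 ] n 14 res 0.0017
scene 369 zmed 0.14 plane slope [0.002 0.011]
  centre R57 [0.4967 0.2853] n 19 res 0.0023
[ 0.9220798   1.49532732 -3.00044064] [-2.19075191e-01 -5.24741077e+01 -2.72642914e-01 -1.14462358e+01
 -8.76183738e-02  1.74224930e-02 -4.39606238e-04] [-0.06382708 -0.17477802 -0.01174994]
```

View pics/j4.png

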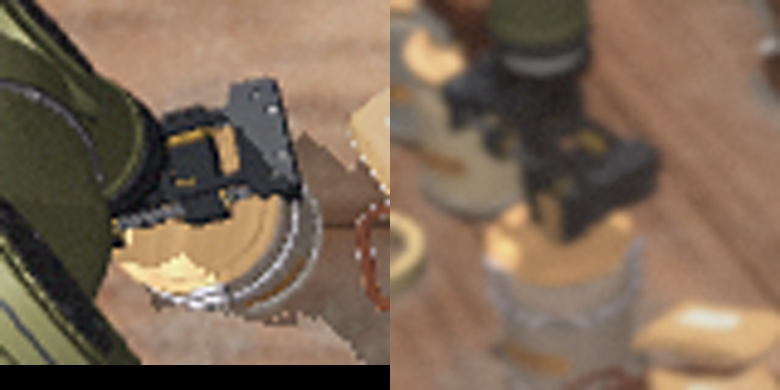

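Disc top is at about 0.139–0.140 (home is 0.140), and the force is slightly downward, so the clips may already be pulling the lid in. Pressing until there is firm upward resistance.

Emit:
servo_tool --deltas '[{"dx": 0, "dy": 0, "dz": 0.02, "ax": 0, "ay": 0, "az": 0, "hand": 10}, {"dx": 0, "dy": 0, "dz": 0.04, "ax": 0, "ay": 0, "az": 0, "hand": 10}, {"dx": 0, "dy": 0, "dz": 0.04, "ax": 0, "ay": 0, "az": 0, "hand": 10}]'

```text
clock: 10.7
tool_pos: [0.4985, 0.29, 0.1712]
eef_rot: [0.992, 0.125, 0.0, -0.0]
contact_force: [-1.8, -1.5, 6.7]
opening: 0.305
```

Emit:
servo_tool --deltas '[{"dx": 0, "dy": 0, "dz": 0.03, "ax": 0, "ay": 0, "az": 0, "hand": 10}, {"dx": 0, "dy": 0, "dz": 0.05, "ax": 0, "ay": 0, "az": 0, "hand": 10}, {"dx": 0, "dy": 0, "dz": 0.05, "ax": 0, "ay": 0, "az": 0, "hand": 10}]'

```text
clock: 11.08
tool_pos: [0.4986, 0.2901, 0.1708]
eef_rot: [0.992, 0.124, 0.001, -0.0]
contact_force: [-5.3, -3.7, 27.1]
opening: 0.303
```

The resistance is hard (27 N with only 0.4 mm of travel), so the lid is on the rim. I'll relax, open slightly so the fingers clear the clips, and rise.

Emit:
servo_tool --deltas '[{"dx": 0, "dy": 0, "dz": -0.06, "ax": 0, "ay": 0, "az": 0, "hand": 10}, {"dx": 0, "dy": 0, "dz": -0.06, "ax": 0, "ay": 0, "az": 0, "hand": 20}, {"dx": 0, "dy": 0, "dz": -0.06, "ax": 0, "ay": 0, "az": 0, "hand": 30}, {"dx": 0, "dy": 0, "dz": -0.06, "ax": 0, "ay": 0, "az": 0, "hand": 38}, {"dx": 0, "dy": 0, "dz": -0.06, "ax": 0, "ay": 0, "az": 0, "hand": 42}, {"dx": 0, "dy": 0, "dz": -0.06, "ax": 0, "ay": 0, "az": 0, "hand": 42}]'

```text
clock: 11.82
tool_pos: [0.4984, 0.2899, 0.1704]
eef_rot: [0.992, 0.125, -0.0, 0.0]
contact_force: [-0.2, 0.3, -0.2]
opening: 0.477
```

Emit:
servo_tool --deltas '[{"dx": 0, "dy": 0, "dz": -0.15, "ax": 0, "ay": 0, "az": 0, "hand": 42}, {"dx": 0, "dy": 0, "dz": -0.4, "ax": 0, "ay": 0, "az": 0, "hand": 42}, {"dx": 0, "dy": 0, "dz": -0.8, "ax": 0, "ay": 0, "az": 0, "hand": 42}, {"dx": 0, "dy": 0, "dz": -1.3, "ax": 0, "ay": 0, "az": 0, "hand": 42}, {"dx": 0, "dy": 0, "dz": -1.8, "ax": 0, "ay": 0, "az": 0, "hand": 42}, {"dx": 0, "dy": 0.5, "dz": -2.1, "ax": 0, "ay": 0, "az": 0, "hand": 42}, {"dx": 0, "dy": 1.2, "dz": -2.1, "ax": 0, "ay": 0, "az": 0, "hand": 42}, {"dx": 0, "dy": 2.0, "dz": -2.1, "ax": 0, "ay": 0, "az": 0, "hand": 42}, {"dx": 0, "dy": 2.8, "dz": -2.1, "ax": 0, "ay": 0, "az": 0, "hand": 42}, {"dx": 0, "dy": 2.8, "dz": -2.1, "ax": 0, "ay": 0, "az": 0, "hand": 42}]'

```text
clock: 13.08
tool_pos: [0.5412, 0.1217, 0.2979]
eef_rot: [0.993, 0.12, 0.001, 0.002]
contact_force: [-0.5, 2.3, -0.6]
opening: 0.475
```

```bash
python3 look.py k1 140,190,220,265 230,110,310,190; python3 lid.py k1 .125 .165
```

```text
top 309 zmed 0.1373 plane slope [ 0.004 -0.044]
  centre R57 [0.5004 0.2884] n 11 res 0.0005
scene 438 zmed 0.1399 plane slope [-0.001 -0.013]
  centre R57 [0.4952 0.2862] n 24 res 0.0035
```

View pics/k1.png

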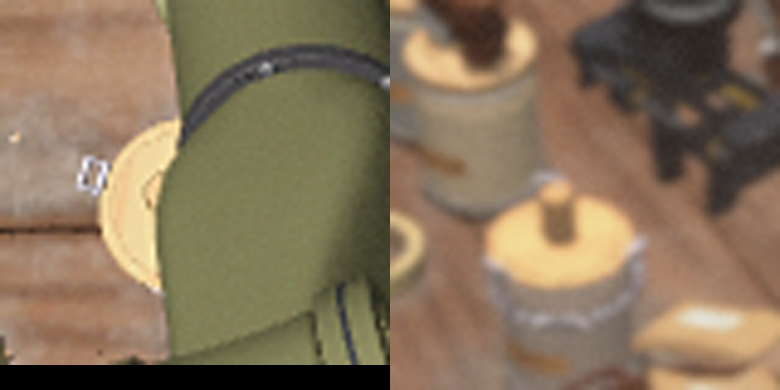

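Emit:
servo_tool --deltas '[{"dx": 0, "dy": 0.6, "dz": 0, "ax": 0, "ay": 0, "az": 0, "hand": 42}, {"dx": 0, "dy": 1.4, "dz": 0, "ax": 0, "ay": 0, "az": 0, "hand": 42}, {"dx": 0, "dy": 2.2, "dz": 0, "ax": 0, "ay": 0, "az": 0, "hand": 42}, {"dx": 0, "dy": 3.0, "dz": 0, "ax": 0, "ay": 0, "az": 0, "hand": 42}, {"dx": 0, "dy": 3.5, "dz": 0, "ax": 0, "ay": 0, "az": 0, "hand": 42}, {"dx": 0, "dy": 3.5, "dz": 0, "ax": 0, "ay": 0, "az": 0, "hand": 42}]'

```text
clock: 13.92
tool_pos: [0.5924, -0.0775, 0.297]
eef_rot: [0.992, 0.123, 0.0, 0.0]
contact_force: [-0.2, 0.2, -0.4]
opening: 0.476
```

```bash
python3 look.py k2 140,190,220,265 230,110,310,190; python3 lid.py k2 .12 .16
python3 - <<'E'
from h import *
t=np.load('top_k2.npz')['p'];s=np.load('scene_k2.npz')['p']
cv2.imwrite('pics/k3.png',np.hstack([cv2.resize(t,(400,300)),cv2.resize(s,(400,300))])[:,:,::-1])
for n in('top','scene'):
    d=np.load(n+'_k2.npz')['d']
    h,w=d.shape;cm=CM[n];uu,vv=np.meshgrid(np.arange(w),np.arange(h))
    X=np.stack([(uu-cm['cx'])/cm['fx']*d,-(vv-cm['cy'])/cm['fy']*d,-d],-1)@cm['pose'][:3,:3].T+cm['pose'][:3,3]
    R=np.hypot(X[...,0]-.499,X[...,1]-.2875)
    k=(R<.03)&(X[...,2]>.17)&(X[...,2]<.2);print(n,'knob top',np.median(X[k],0).round(4),k.sum())
    k=(R>.022)&(R<.052)&(X[...,2]>.125)&(X[...,2]<.155);P=X[k]
    a=np.linalg.lstsq(np.c_[P[:,:2]-[.499,.2875],np.ones(len(P))],P[:,2],rcond=None)[0];print('disc plane',a.round(4),len(P))
    print({(round(cx,2),round(cy,2)):np.percentile(X[...,2][np.hypot(X[...,0]-cx,X[...,1]-cy)<.05],[50,99]).round(3) for cx,cy in((.41,-.296),(.528,-.167))})
E
```

```text
top 952 zmed 0.1377 plane slope [ 0.004 -0.002]
  centre R57 [0.4998 0.289 ] n 24 res 0.0009
scene 450 zmed 0.1393 plane slope [-0.004 -0.007]
  centre R57 [0.4962 0.2855] n 23 res 0.0026
top knob top [0.4993 0.2875 0.1813] 73
disc plane [0.0087 0.0024 0.1382] 696
{(0.41, -0.3): array([0.027, 0.074]), (0.53, -0.17): array([0.025, 0.67 ])}
scene knob top [0.4936 0.2814 0.1798] 45
disc plane [-0.001   0.0372  0.1397] 271
{(0.41, -0.3): array([0.028, 0.075]), (0.53, -0.17): array([0.03 , 0.669])}
```

View pics/k2.png

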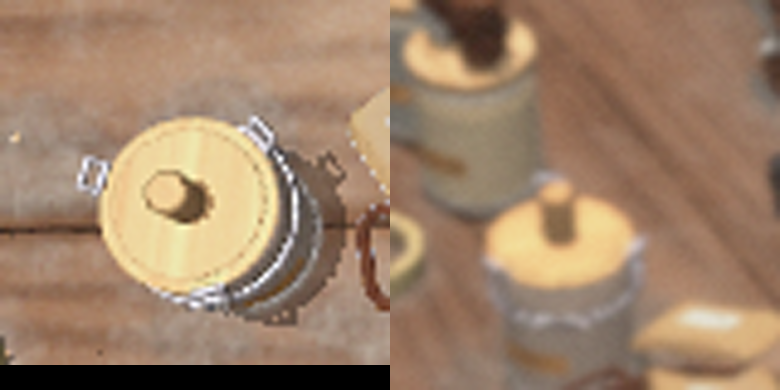

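View pics/k3.png

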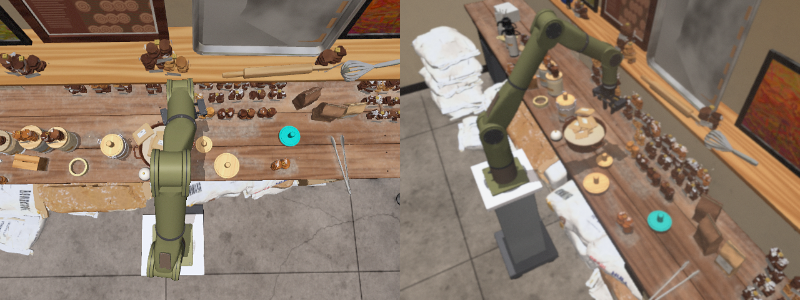

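The lid lies level and centred, with all three clips around its edge. The other two lids lie on the counter, and the arm is clear at z ≈ 0.30. Handing in.

```bash
python3 -c "
from plant import r
print(r.finish_job())"
```

```text
the job is handed in; nothing more can be done
None
```

I put the middle wooden lid on the clip jar and pressed it down to a hard stop on the rim. I then released it, moved the arm clear and handed the job in at about 14 s.

**Last checks, both cameras:**
- **Lid height:** the disc top measures 138–140 mm against 140 mm at home. The knob top reads 180–181 mm, about 3 mm under the 184 mm expected. The cameras also read about 1 mm low on the lid when it lay on the counter.
- **Centring:** the lid is within about 3 mm of the jar's axis.
- **Tilt:** the top view gives about 0.5°. The scene view gives under 0.5° by one fit and about 2° by a noisier one.
- **Other lids and jar:** both other lids still lie on the counter and the jar stands.

**Less certain:**
- **Clips:** I never saw a clear snap-force peak. Only a slight downward pull showed just before home, then 27 N at the hard stop. That is above the 6–20 N the clips need. The clip tips look the same as before the lid went on, so the snap is inferred from the lid's height and the hard stop.
- **Camera agreement:** the two cameras disagree by about 4 mm on horizontal position. I compared lid and jar within each view, so this should largely cancel.

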